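# Set out the juice-filtering tray beside the refractometer

### The arm

A 6-joint arm with a two-finger parallel gripper is mounted at the origin on the work surface. World frame = base frame: x ahead of the robot, y to its left, z up, the work surface at z = 0. Lengths are in m, angles in degrees, forces in N, time in s.
With the tool pointing down it reaches from about 0.375 to 0.975 m from the base axis. Payload 3.8 kg.
Tool frame: the origin (TCP) lies at the very end of the fingers, on their centre line; the grasp point (between the pads) lies behind it (robot.hold_point_z is the z of the grasp point in the tool frame, in m); z points along the fingers, x is the direction in which the jaws open and shut, and the axes are right-handed (so a half turn about z gives the same grasp; the last joint's range is limited). The gripper opens to 85 mm and grips with 20 to 120 N. Pads are 22 mm wide; open, the fingers measure 114 mm over their backs; the gripper's body (76 mm by 85 mm) begins 54 mm behind the grasp point. The pads swing forward as they close: fully open they stand 13 mm farther back than shut.
Start: joints at [63.719, 15.12, 91.902, -0, 72.978, -2.114], TCP at [0.276, 0.616, 0.231] pointing down, gripper open.
Joint ranges: [-150.88, 150.88], [-54.13, 125.18], [17.81, 147.31], [-75.09, 255.09], [0, 152.58], [-146.25, 146.25]. Speed limits (degrees/s): [147.25, 147.25, 180, 180, 180, 180].

### API

Orientations are given as [roll, pitch, yaw] about the fixed x, y, z axes, in that order (R = Rz(yaw) Ry(pitch) Rx(roll)).
In Python, from workcell import robot gives the robot as it stands.
- The arm moves only by the shell command python3 -m handwheel 'ROWS' [OPENING] [FORCE]. ROWS is JSON, a list of rows, each a list of 2 entries, a list of its own where there are three numbers: the shift along the tool's x, y, z in mm, then the turn, a rotation vector about the tool's x, y, z in rad. In form: [[[x, y, z], [rx, ry, rz]], ...]. A call has 1 to 12 rows; each row is the pose to reach, as a shift and turn from the pose commanded when the call began, along the tool's axes at that moment; what a row does not reach only later rows make up. A row lasts 1/8 s, in which the tool goes at most 62.5 mm and 10.7 degrees, less where a joint would pass 70% of its speed; a pose out of reach is approached as far as the arm can. A call with a gripper value outside its range is refused whole. OPENING is the opening, from 0 (shut) to 1 (fully open), set as the call begins (- or left out, the last holds). The fingers move at their own pace and stop on an object; FORCE is the grip in N (left out, the last holds). Time passes only in rows, so rows that repeat a pose let the fingers close. It gives the time, the measured TCP pose, the force and the opening at its end, in the units of the state.
- robot.observe(): the state, without advancing time (a new reading comes with each control period).
- robot.grab_frame(name): name is "scene" or "top" or "wrist"; returns a dict with "image" (384x512x3 uint8, blue, green, red), "range_z" (384x512 float32, m along the optical axis (not along the pixel's ray), 0 where there is no reading), "intrinsics" (3x3 intrinsics, pixels), "R" (3x3) and "t" (3): a world point X has camera coordinates R X + t. Camera axes: x right, y down, z forward; pixel columns grow to the right and rows downward; lengths in m; the calibration is good to about 2 mm. A picture is of the moment at which its call begins.
- robot.job_done(): hands the job in, once; it reports no verdict.
The state is a dict: "time": time; "qpos": joint angles; "dq": joint speeds; "effort": joint torques, N m; "eef_pos": TCP position; "ee_rot": TCP orientation; "ft_force": force on the tool from outside, world axes, zero at the start; "moment": the same for the moment, N m; "width": opening from 0.0 (shut) to 1.0 (fully open).
Only numpy, scipy, OpenCV 4.12 (cv2) and the standard library are available. Lean on these libraries where they do the work, as an engineer would, in place of code of your own. Each camera call takes 0.05 s, during which the arm holds its last target.

### The job

The morning check of the refractometer is over: put the reference plate back in the foam case, pressed fully home in its cutout, and set out the steel tray for filtering the next juice sample. In a row along the tray, all upright, stand the beaker in the middle with the funnel sitting in its mouth, stem down, the rinse bottle at the end nearer the refractometer and the wide sample bottle at the other end. Leave the small amber bottle and the round filter-paper box where they are.

Things in the scene. Friction and masses are not known exactly. Their poses are not given: they have to be found in the camera images.
- beaker_mid (a point): Plain stainless steel beaker, open at the top and empty at the start; 60 mm outside diameter, 76 mm tall, wall 3 mm (mouth 54 mm inside), floor 4 mm thick. The point is on its axis, half-way up (38 mm above its underside). z up. Loose, about 0.13 kg.
- funnel_rim (a point): Loose steel funnel, 83 mm tall: white rim band (62 mm dia, 14 high; grip across it), cone 45 high, stem 25 long, 12 thick; wall 3. Point: on its axis at mid-band, 76 mm above stem tip. z up. Starts stem down in a fixed white tube rest 60 mm high (foot 76 dia), band 22 mm above the tube; lift 60 mm to clear. Seated in the beaker, this point is 50 mm above the beaker's point. 80 g.
- sample_mid (a point): Wide-mouthed sample bottle of cream-coloured plastic with a brown band of juice and a wide black screw cap, closed: body 60 mm diameter, cap 53 mm diameter and 20 mm high, 96 mm tall in all. The point is on its axis, half-way up (48 mm above its underside). z up. Loose, about 0.2 kg.
- rinse_mid (a point): Slim white rinse bottle with a grey cap and a short pointed grey nozzle: body 44 mm diameter up to a height of 58 mm, cap 30 mm diameter from 66 to 80 mm, nozzle tip at 98 mm. The point is on its axis, half-way up (49 mm above its underside). z up. Loose, about 0.1 kg. It can be gripped by the body or the cap.
- plate_mid (a point): Reference plate, loose, 110 g: aluminium block with two glass windows, 26 (x) by 60 (y) by 20 mm high, its lowest 4 mm drawn in 2 mm all round; on top a black lifting bar 10 wide (x), 34 long (y), 18 high; 38 mm tall in all. Grip the bar across x. Point: centre, 19 mm above its underside, 1 mm below the aluminium's flat top. z up; half a turn is the same.
- tray_floor (a point): Shallow stainless steel spill tray, fixed to the bench, empty at the start: 120 mm (x) by 300 mm (y) outside, with a rim 4 mm thick and 12 mm high, so 112 by 292 mm inside; two flat handle tabs at its ends. The point is the middle of its floor, 3 mm above the bench. y runs along the tray, x across it.
- case_pocket (a point): Black case with grey foam, lid off, fixed: 110 (x) by 150 (y), 36 mm high, foam top 34 mm above the bench. Point: centre of the free oblong cutout, level with the foam top, 20 mm to -y of the case's middle. Cutout 30 (x) by 64 (y), 20 deep, mouth bevelled 4 mm. x across, y along it. A disc and a vial lie at the +y end, up to 5 mm above the foam. Plate home: aluminium top is level with the foam.
- refractometer: Compact bench refractometer, fixed: cream, display and keys on its sloping front, round steel sample well and raised black flap on top; 180 (x, front to back) by 130 mm (y), 85 high, flap up to 150. Origin: centre of its underside. It stands at the left or the right of the work; on the other side is a white magnetic stirrer (square plate, two black knobs in front), same footprint, 80 mm high.
- amber_mid (a point): Bystander: small amber glass bottle with a black cap, 38 mm diameter, 67 mm tall; the point is at its centre, half-way up. Loose; leave it alone.
- papers_mid (a point): Bystander: low round cardboard box of filter papers, 76 mm diameter, 26 mm high; the point is at its centre, half-way up. Loose; leave it alone.

How it is judged (in metres and radians):
At the end, for the whole second after the job is handed in: At rest: on the tray floor, upright, beaker within 22 mm of the middle, bottles over 68 mm from it, rinse bottle towards the refractometer, all within 30 mm of the centre line; funnel in the beaker within 10 mm and 0.2 rad; plate down in its cutout within 3 mm (x of beaker_mid in the frame of tray_floor between -0.03 and 0.03 m and z of beaker_mid in the frame of tray_floor between 0.033 and 0.043 m and angle between each of beaker_mid, sample_mid, rinse_mid's own z axis and vertical below 0.1 rad and y of beaker_mid in the frame of tray_floor between -0.022 and 0.022 m and x of sample_mid in the frame of tray_floor between -0.03 and 0.03 m and z of sample_mid in the frame of tray_floor between 0.043 and 0.053 m and x of rinse_mid in the frame of tray_floor between -0.03 and 0.03 m and z of rinse_mid in the frame of tray_floor between 0.044 and 0.054 m and ((y of refractometer in the frame of tray_floor above 0 m and y of rinse_mid in the frame of tray_floor between 0.068 and 0.13 m and y of sample_mid in the frame of tray_floor between -0.125 and -0.068 m) or (y of refractometer in the frame of tray_floor below 0 m and y of rinse_mid in the frame of tray_floor between -0.13 and -0.068 m and y of sample_mid in the frame of tray_floor between 0.068 and 0.125 m)) and horizontal distance between funnel_rim and beaker_mid below 0.01 m and z of funnel_rim in the frame of beaker_mid between 0.04 and 0.06 m and angle between funnel_rim's own z axis and vertical below 0.2 rad and horizontal distance between plate_mid and case_pocket below 0.006 m and z of plate_mid in the frame of case_pocket between -0.004 and 0.003 m and angle between plate_mid's own z axis and vertical below 0.08 rad and angle between the y axis of plate_mid and the y axis of case_pocket, either way round below 0.2 rad and linear speed of each of beaker, funnel, sample, rinse, plate below 0.02 m/s); the robot touches nothing.
It fails at once if the amber bottle is pushed more than 25 mm or tipped over (distance of amber_mid from where it was at the start of the episode above 0.025 m or angle between amber_mid's own z axis and vertical above 0.5 rad).
It fails at once if the filter-paper box is pushed more than 25 mm (distance of papers_mid from where it was at the start of the episode above 0.025 m).
It also fails if it takes over 125 s, if anything falls off the work surface, if the arm or the gripper's body presses on something with over 40 N, if the wrist force passes 120 N, or if a joint passes its speed limit or range.

## Working session

There is one attempt and no reset: what is moved stays moved. The work goes in short steps, Python scripts to look and compute and a shell command to move; the robot and the scene stay as the last step left them, time stands still between calls to the robot, and variables do not carry over. Pictures are saved under pics/ and viewed, and the job is handed in when it is done.

```bash
ls; mkdir -p pics; cat > h.py <<'E'
from workcell import robot
import numpy as np, cv2
from scipy.spatial.transform import Rotation as Ro
def grab(n):
    f=robot.grab_frame(n); return f
def pts(f):
    K=f["intrinsics"];z=f["range_z"];h,w=z.shape
    u,v=np.meshgrid(np.arange(w),np.arange(h))
    c=np.stack([(u-K[0,2])/K[0,0]*z,(v-K[1,2])/K[1,1]*z,z],-1)
    P=(c-f["t"])@f["R"]   # R^T (c-t)
    P[z==0]=np.nan
    return P
E
python3 - <<'E'
from h import *
print(robot.observe(), robot.hold_point_z)
for n in("scene","top","wrist"):
    f=grab(n); cv2.imwrite(f"pics/{n}0.png",f["image"]); np.savez(f"{n}0.npz",**f)
    print(n,-f["R"].T@f["t"],f["intrinsics"][0,0],f["R"].round(2).tolist())
E
```

```text
pics
{'time': 0.0, 'qpos': array([ 6.37196674e+01,  1.51705455e+01,  9.19787761e+01, -1.05493382e-03,
        7.29780519e+01, -2.11424940e+00]), 'dq': array([ 0.01888164, -0.03045129, -0.04207134,  0.05979855, -0.00205664,
        0.09306296]), 'effort': array([-1.10851848e-03, -5.15111840e+01, -3.67316866e+01, -2.56556223e-04,
        1.30944457e-02, -3.98142106e-05]), 'eef_pos': array([0.27602539, 0.61520181, 0.22996907]), 'ee_rot': array([-1.79996308e+02,  1.27323953e-01,  6.58342309e+01]), 'ft_force': array([-1.61526609,  1.26076199,  0.16851517]), 'moment': array([ 0.03366744, -0.00849274,  0.00722579]), 'width': 1.0012436265295637} -0.0187
scene [ 1.08672861 -0.50132446  1.09527297] 434.01990199190357 [[0.71, 0.71, -0.01], [0.57, -0.57, -0.59], [-0.42, 0.42, -0.8]]
top [0.37971453 0.00541257 1.49789373] 408.40030860083965 [[-0.03, -1.0, -0.01], [-0.99, 0.03, -0.12], [0.12, 0.01, -0.99]]
wrist [0.2011862  0.65002632 0.3732009 ] 304.9731701776081 [[0.41, 0.91, -0.0], [0.86, -0.39, 0.32], [0.29, -0.13, -0.95]]
```

View pics/scene0.png

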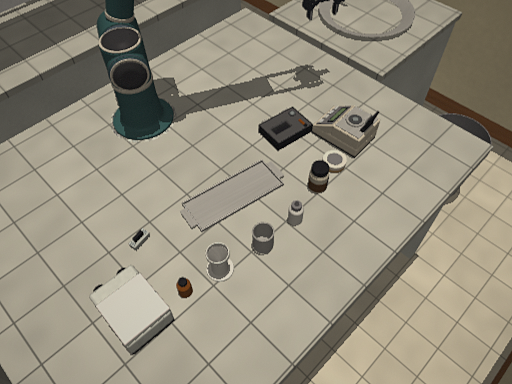

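View pics/top0.png

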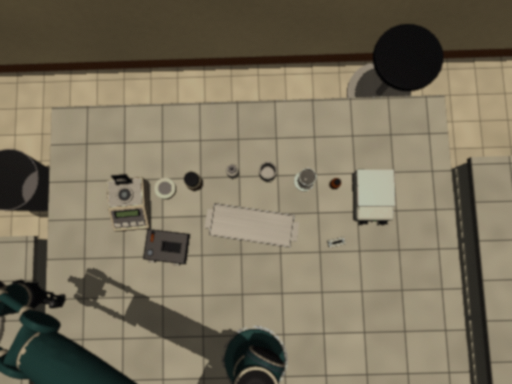

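The top view shows, from left (+y) to right: refractometer (125,200), papers (165,188), sample (193,180), rinse (233,171), beaker (267,171), funnel (305,180), amber (335,183) and stirrer (375,195). Below them are the case (167,246), tray (250,225) and plate (335,242). The refractometer is on the +y side.

```bash
python3 - <<'E'
from h import *
for n in("top","scene"):
    f=dict(np.load(n+"0.npz")); P=pts(f); 
    x,y,z=P[...,0],P[...,1],P[...,2]
    print(n,"bench z",np.nanmedian(z[(x>.3)&(x<.9)&(abs(y)<.5)]))
    m=((z>.015)&(z<.2)&(x>.3)&(x<.95)&(abs(y)<.65)).astype(np.uint8)
    k,l,s,c=cv2.connectedComponentsWithStats(m)
    for i in range(1,k):
        if s[i,4]<12: continue
        q=P[l==i]; top=q[q[:,2]>q[:,2].max()-.012]
        print(c[i].round(),s[i,4],"min",q.min(0).round(3),"max",q.max(0).round(3),"topmid",((top.min(0)+top.max(0))/2).round(3))
f=dict(np.load("top0.npz"))
im=f["image"][150:275,95:405]; cv2.imwrite("pics/topz.png",cv2.resize(im,None,fx=2.5,fy=2.5,interpolation=cv2.INTER_CUBIC))
E
```

```text
top bench z 0.0010779632522252382
[268. 171.] 150 min [ 0.629 -0.096  0.015] max [ 0.69  -0.038  0.082] topmid [ 0.66  -0.067  0.077]
[232. 171.] 137 min [0.644 0.04  0.016] max [0.684 0.083 0.106] topmid [0.666 0.061 0.101]
[307. 177.] 271 min [ 0.598 -0.232  0.016] max [ 0.659 -0.173  0.102] topmid [ 0.628 -0.202  0.096]
[374. 196.] 2141 min [ 0.458 -0.508  0.016] max [ 0.651 -0.373  0.088] topmid [ 0.583 -0.441  0.082]
[193. 181.] 271 min [0.602 0.173 0.017] max [0.657 0.229 0.102] topmid [0.632 0.203 0.096]
[142. 219.] 3426 min [0.334 0.224 0.015] max [0.646 0.503 0.153] topmid [0.64  0.441 0.147]
[165. 188.] 342 min [0.575 0.272 0.018] max [0.651 0.346 0.036] topmid [0.613 0.309 0.03 ]
[336. 183.] 103 min [ 0.593 -0.329  0.019] max [ 0.629 -0.293  0.071] topmid [ 0.611 -0.312  0.065]
[336. 242.] 116 min [ 0.383 -0.336  0.015] max [ 0.417 -0.275  0.043] topmid [ 0.4   -0.306  0.038]
scene bench z 0.002117680324361745
[324. 126.] 3411 min [0.336 0.224 0.015] max [0.651 0.504 0.154] topmid [0.644 0.439 0.148]
[325. 169.] 894 min [0.577 0.171 0.015] max [0.667 0.349 0.101] topmid [0.637 0.204 0.096]
[295. 211.] 290 min [0.649 0.039 0.015] max [0.693 0.08  0.098] topmid [0.674 0.06  0.092]
[263. 236.] 512 min [ 0.633 -0.097  0.015] max [ 0.693 -0.035  0.083] topmid [ 0.663 -0.066  0.077]
[138. 237.] 199 min [ 0.386 -0.337  0.016] max [ 0.421 -0.276  0.043] topmid [ 0.403 -0.306  0.037]
[218. 257.] 585 min [ 0.601 -0.233  0.015] max [ 0.663 -0.171  0.101] topmid [ 0.632 -0.202  0.095]
[131. 307.] 4069 min [ 0.458 -0.508  0.015] max [ 0.659 -0.373  0.087] topmid [ 0.588 -0.441  0.081]
[184. 286.] 231 min [ 0.598 -0.33   0.016] max [ 0.635 -0.293  0.074] topmid [ 0.615 -0.311  0.068]
```

View pics/topz.png

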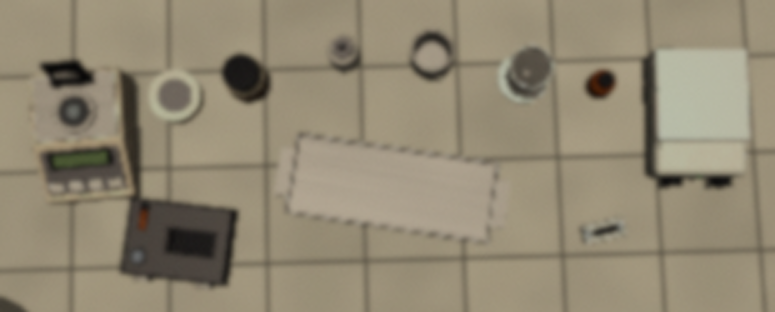

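View pics/wrist0.png

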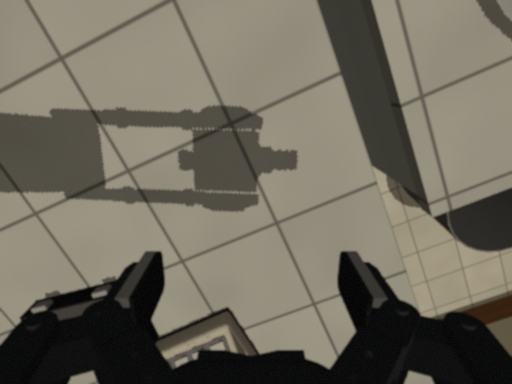

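```bash
cat >> h.py <<'E'
def rect(q):
    r=cv2.minAreaRect((q[:,:2]*1000).astype(np.float32)); return r
E
python3 - <<'E'
from h import *
for n in("top","scene"):
    f=dict(np.load(n+"0.npz")); P=pts(f); x,y,z=P[...,0],P[...,1],P[...,2]
    print(n)
    pl=(z>.012)&(x>.36)&(x<.44)&(y<-.25)&(y>-.36)
    print("plate",rect(P[pl])); print("bar",rect(P[pl&(z>.03)]), np.nanmean(P[pl&(z>.033)],0))
    cs=(z>.027)&(z<.045)&(x>.31)&(x<.47)&(y>.2)&(y<.38)
    print("case",rect(P[cs&(z>.03)]))
    m=(z<.026)&(x>.35)&(x<.44)&(y>.24)&(y<.34)
    k,l,s,c=cv2.connectedComponentsWithStats(m.astype(np.uint8))
    for i in range(1,k):
        if s[i,4]>15: print(" low",s[i,4],rect(P[l==i]),P[l==i].mean(0))
    # tray via colour difference
    hsv=cv2.cvtColor(f["image"],cv2.COLOR_BGR2HSV)
    t=(z>.0075)&(z<.018)&(x>.36)&(x<.58)&(y>-.18)&(y<.17)
    k,l,s,c=cv2.connectedComponentsWithStats(t.astype(np.uint8))
    print("tray rim",rect(P[t]),t.sum())
E
```

```text
top
plate ((399.6773681640625, -306.08343505859375), (25.93276023864746, 60.13599395751953), 11.02828311920166)
bar ((399.5641174316406, -306.56866455078125), (9.123065948486328, 33.58344650268555), 14.099176406860352) [ 0.3996333  -0.30690177  0.0386309 ]
case ((399.5961608886719, 308.902587890625), (158.17835998535156, 118.58641815185547), 81.55615234375)
 low 149 ((397.357666015625, 288.291015625), (63.93151092529297, 32.08021926879883), 80.37870788574219) [0.39836118 0.28828864 0.01487185]
tray rim ((467.3835754394531, -7.135345458984375), (347.42529296875, 216.5463104248047), 89.13101959228516) 686
scene
plate ((404.0408630371094, -306.1342468261719), (27.524642944335938, 60.72395706176758), 11.175538063049316)
bar ((402.6131591796875, -306.0598449707031), (13.555924415588379, 33.214500427246094), 10.527349472045898) [ 0.40329021 -0.306166    0.03788613]
case ((401.15399169921875, 306.31591796875), (153.46377563476562, 121.69035339355469), 81.83109283447266)
 low 101 ((394.9039306640625, 293.1233215332031), (57.745391845703125, 24.473913192749023), 82.14253997802734) [0.39300459 0.29469999 0.01805852]
tray rim ((469.2654724121094, -7.1755523681640625), (201.89710998535156, 349.36163330078125), 4.9566192626953125) 927
```

```bash
python3 - <<'E'
from h import *
for n in("top","scene"):
    f=dict(np.load(n+"0.npz")); P=pts(f); x,y,z=P[...,0],P[...,1],P[...,2]
    b0=np.nanmedian(z[(x>.3)&(x<.9)&(abs(y)<.5)])
    reg=(x>.36)&(x<.58)&(y>-.22)&(y<.21)
    t=(z-b0>.006)&(z<.02)&reg
    print(n,t.sum())
    g=(z-b0>.0015)&(z<.02)&reg
    g=cv2.morphologyEx(g.astype(np.uint8),cv2.MORPH_OPEN,np.ones((3,3)))
    k,l,s,c=cv2.connectedComponentsWithStats(g); i=1+np.argmax(s[1:,4])
    print(" blob",s[i],rect(P[l==i]),np.median(P[l==i],0))
    o=f["image"].copy(); o[t]=(0,0,255); 
    hsv=cv2.cvtColor(f["image"],cv2.COLOR_BGR2HSV)
    u=np.argwhere(reg); a,b=u.min(0),u.max(0)
    cc=np.hstack([o[a[0]:b[0],a[1]:b[1]],np.repeat((l==i)[a[0]:b[0],a[1]:b[1],None]*255,3,2).astype(np.uint8)])
    cv2.imwrite(f"pics/tray_{n}.png",cv2.resize(cc,None,fx=2.5,fy=2.5))
E
```

```text
top 780
 blob [206 209  11  20 142] ((497.48126220703125, 144.3112030029297), (35.67836380004883, 69.91796875), 80.32059478759766) [0.49993121 0.14739279 0.01082568]
scene 812
 blob [181 205  17  21 166] ((439.8424377441406, -155.97463989257812), (27.343175888061523, 81.93738555908203), 77.56199645996094) [ 0.44388109 -0.15738203  0.01308408]
```

View pics/tray_top.png

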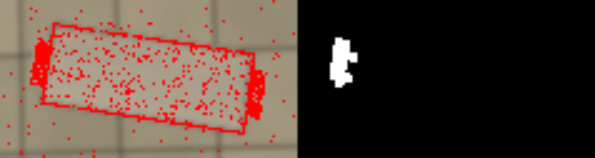

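View pics/tray_scene.png

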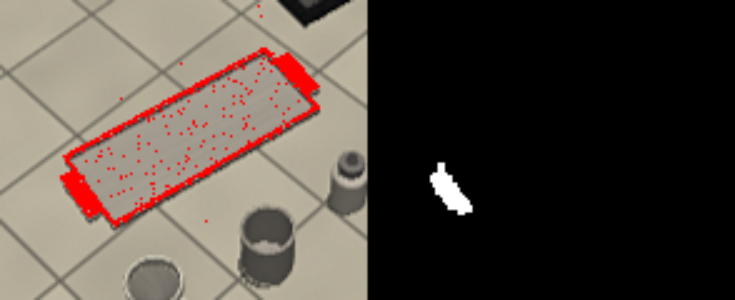

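```bash
python3 - <<'E'
from h import *
for n in("top","scene"):
    f=dict(np.load(n+"0.npz")); P=pts(f); x,y,z=P[...,0],P[...,1],P[...,2]
    b0=np.nanmedian(z[(x>.3)&(x<.9)&(abs(y)<.5)])
    reg=(x>.36)&(x<.58)&(y>-.22)&(y<.21)
    t=((z-b0>.006)&(z<.02)&reg).astype(np.uint8)
    k,l,s,c=cv2.connectedComponentsWithStats(cv2.dilate(t,np.ones((3,3))),connectivity=8)
    i=1+np.argmax(s[1:,4]); print(n,s[i],rect(P[(l==i)&(t>0)]))
E
```

```text
top [ 201  197  100   52 2537] ((481.0246276855469, -1.7928009033203125), (346.52606201171875, 147.4924774169922), 79.93219757080078)
scene [ 179  158  106   74 1869] ((474.01580810546875, -2.547576904296875), (340.0731201171875, 124.97766876220703), 80.40046691894531)
```

```bash
cat >> h.py <<'E'
def delta(p,yaw):
    o=robot.observe(); R0=Ro.from_euler('xyz',o["ee_rot"],degrees=True)
    R1=Ro.from_euler('xyz',[180,0,yaw],degrees=True)
    d=R0.inv().apply(np.array(p)-o["eef_pos"])*1000
    r=(R0.inv()*R1).as_rotvec()
    print("t",round(o["time"],2),"pos",o["eef_pos"].round(4),"rot",o["ee_rot"].round(2),"w",round(o["width"],3),"F",o["ft_force"].round(1))
    print("shift mm",d.round(1),"rotvec",r.round(4))
E
cat > d.py <<'E'
import sys
from h import *
a=[float(v) for v in sys.argv[1:]]
delta(a[:3],a[3])
E
python3 d.py .634 .203 .23 -10
```

```text
t 0.15 pos [0.2761 0.6153 0.2302] rot [-1.800e+02  1.100e-01  6.583e+01] w 1.002 F [-0.1 -0.4  0.1]
shift mm [-229.6  495.3    0.6] rotvec [1.2000e-03 1.6000e-03 1.3235e+00]
```

```bash
python3 -m handwheel '[[[-19,41,0],[0,0,0.11]],[[-38,82,0],[0,0,0.22]],[[-58,124,0],[0,0,0.33]],[[-77,165,0],[0,0,0.44]],[[-96,206,0],[0,0,0.55]],[[-115,248,0],[0,0,0.66]],[[-134,289,0],[0,0,0.77]],[[-153,330,0],[0,0,0.88]],[[-172,371,0],[0,0,0.99]],[[-191,412,0],[0,0,1.1]],[[-210,454,0],[0,0,1.21]],[[-230,495,0],[0,0,1.3235]]]' 1 40
python3 -m handwheel '[[[0,0,0],[0,0,0]],[[0,0,0],[0,0,0]]]'
python3 - <<'E'
from h import *
f=grab("wrist"); cv2.imwrite("pics/w1.png",f["image"]); np.savez("w1.npz",**f)
P=pts(f); x,y,z=P[...,0],P[...,1],P[...,2]
for nm,cx,cy in(("sample",.634,.203),("rinse",.67,.061),("beaker",.662,-.067),("funnel",.63,-.202)):
    m=(np.hypot(x-cx,y-cy)<.055)&(z>.02)
    q=P[m]
    if len(q)<20: continue
    top=q[q[:,2]>np.percentile(q[:,2],98)-.008]; print(nm,len(q),q.min(0).round(3),q.max(0).round(3),((top.min(0)+top.max(0))/2).round(3))
E
python3 d.py .634 .203 .23 -10
```

```text
time: 1.65
eef_pos: [0.6345, 0.2021, 0.2308]
ee_rot: [180.0, 0.0, -10.2]
ft_force: [1.4, 0.8, 0.4]
width: 1.0
time: 1.9
eef_pos: [0.6333, 0.2034, 0.2307]
ee_rot: [-180.0, 0.1, -10.0]
ft_force: [-0.7, 0.5, -0.1]
width: 0.999
sample 23469 [0.579 0.178 0.02 ] [0.689 0.234 0.323] [0.636 0.216 0.317]
rinse 1573 [0.65  0.048 0.02 ] [0.694 0.085 0.1  ] [0.672 0.063 0.094]
beaker 1491 [ 0.635 -0.094  0.02 ] [ 0.694 -0.034  0.079] [ 0.675 -0.054  0.074]
t 1.95 pos [0.6331 0.204  0.2309] rot [-1.7999e+02  7.0000e-02 -9.9400e+00] w 1.0 F [ 0.4 -0.3  0.2]
shift mm [1.1 0.8 0.9] rotvec [-0.0001  0.0011  0.001 ]
```

View pics/w1.png

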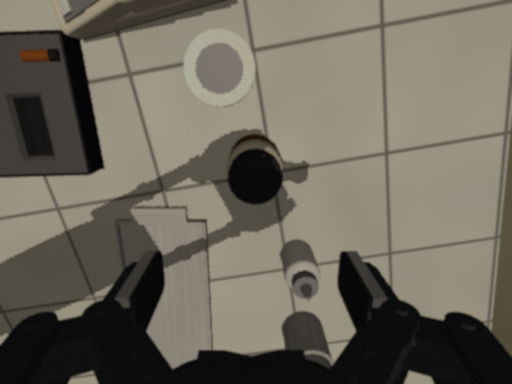

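The wrist view shows the sample cap at (255,172) centred between the fingers, with papers at (219,67), rinse at (304,285), the beaker partly hidden at (305,335), the case cutout at (32,133), and the tray at lower left.

```bash
cat >> h.py <<'E'
def look(f,nm,cx,cy,zlo,zhi,r=.045):
    P=pts(f);m=(np.hypot(P[...,0]-cx,P[...,1]-cy)<r)&(P[...,2]>zlo)&(P[...,2]<zhi)
    q=P[m]
    if len(q)<15: print(nm,"few");return
    print(nm,len(q),"rect",[np.round(v,1) for v in rect(q)],"circ",np.round(np.concatenate([np.ravel(v) for v in cv2.minEnclosingCircle((q[:,:2]*1000).astype(np.float32))]),1),"zmed",np.median(q[:,2]).round(4),"std",q[:,:2].std(0).round(3))
E
python3 - <<'E'
from h import *
f=dict(np.load("w1.npz"))
look(f,"samplecap",.634,.203,.088,.105)
look(f,"samplebody",.634,.203,.03,.07)
look(f,"rinsecap",.67,.061,.06,.105)
look(f,"beaker",.662,-.067,.06,.09)
look(f,"bench",.66,.13,-.02,.02,.03)
look(f,"case",.4,.308,.028,.045,.2)
look(f,"pocket",.397,.288,.005,.025,.04)
E
```

```text
samplecap 2337 rect [array([637.6, 204.2]), array([51.9, 51.6]), np.float64(56.4)] circ [637.5 203.9  26.5] zmed 0.0966 std [0.013 0.013]
samplebody 513 rect [array([640.3, 216.5]), array([34.6, 59.7]), np.float64(82.4)] circ [638.6 205.6  30.3] zmed 0.0632 std [0.017 0.008]
rinsecap 932 rect [array([671.5,  65.5]), array([39.4, 34.4]), np.float64(3.0)] circ [671.3  62.7  20.6] zmed 0.0792 std [0.009 0.007]
beaker 419 rect [array([674.7, -52.7]), array([28.5, 57.6]), np.float64(47.8)] circ [665.8 -62.6  28.8] zmed 0.0687 std [0.013 0.011]
bench 1340 rect [array([661.7, 127. ]), array([59.5, 52. ]), np.float64(29.7)] circ [660. 130.  30.] zmed 0.0008 std [0.015 0.014]
case 11124 rect [array([478.3, 307.2]), array([175.2, 241. ]), np.float64(81.4)] circ [467.5 306.4 138.7] zmed 0.0348 std [0.042 0.046]
pocket 1329 rect [array([397.1, 286.1]), array([65.1, 24.7]), np.float64(85.7)] circ [399.3 285.9  34. ] zmed 0.0151 std [0.007 0.019]
```

```bash
python3 d.py .6365 .2035 .032 -10; python3 -m handwheel '[[[3,0,40],[0,0,0]],[[3,0,85],[0,0,0]],[[3.2,0.5,130],[0,0,0]],[[3.2,0.5,165],[0,0,0]],[[3.2,0.5,185],[0,0,0]],[[3.2,0.5,199],[0,0,0]],[[3.2,0.5,199],[0,0,0]]]' 1 40
python3 -m handwheel '[[[0,0,0],[0,0,0]],[[0,0,0],[0,0,0]],[[0,0,0],[0,0,0]],[[0,0,0],[0,0,0]],[[0,0,0],[0,0,0]],[[0,0,0],[0,0,0]],[[0,0,0],[0,0,0]],[[0,0,0],[0,0,0]]]' 0 40
python3 d.py .458 -.093 .17 -10
```

```text
t 1.95 pos [0.6331 0.204  0.2309] rot [-1.7999e+02  7.0000e-02 -9.9400e+00] w 1.0 F [ 0.4 -0.3  0.2]
shift mm [ 3.700e+00 -1.000e-01  1.989e+02] rotvec [-0.0001  0.0011  0.001 ]
time: 2.82
eef_pos: [0.6365, 0.2026, 0.0319]
ee_rot: [180.0, 0.0, -10.0]
ft_force: [-0.7, -0.4, 0.4]
width: 0.998
time: 3.82
eef_pos: [0.6385, 0.2027, 0.0345]
ee_rot: [-179.9, -0.2, -10.0]
ft_force: [0.3, 0.6, 5.9]
width: 0.691
t 3.83 pos [0.6385 0.2027 0.0345] rot [-179.9    -0.19  -10.01] w 0.691 F [0.3 0.6 5.9]
shift mm [-125.9  322.4 -136.5] rotvec [-0.0017 -0.0032 -0.0002]
```

```bash
python3 -m handwheel '[[[0,0,-20],[0,0,0]],[[0,0,-60],[0,0,0]],[[0,0,-100],[0,0,0]],[[-5,15,-130],[0,0,0]],[[-20,50,-138],[0,0,0]],[[-37,95,-138],[0,0,0]],[[-55,140,-138],[0,0,0]],[[-72,185,-138],[0,0,0]],[[-90,230,-138],[0,0,0]],[[-107,275,-138],[0,0,0]],[[-120,308,-138],[0,0,0]],[[-126,322,-138],[0,0,0]]]'
python3 - <<'E'
from h import *
robot.observe()
for n in ("top","scene","wrist"):
  f=grab(n); cv2.imwrite(f"pics/{n}2.png",f["image"]); np.savez(f"{n}2.npz",**f)
E
python3 d.py .458 -.093 .036 -10
```

```text
time: 5.32
eef_pos: [0.4556, -0.0942, 0.1708]
ee_rot: [180.0, -0.0, -10.1]
ft_force: [-0.4, 0.5, -1.0]
width: 0.682
t 5.47 pos [ 0.4569 -0.093   0.1707] rot [-1.7997e+02 -5.0000e-02 -1.0080e+01] w 0.688 F [ 0.7  0.1 -2. ]
shift mm [ 9.000e-01 -1.000e-01  1.347e+02] rotvec [-0.0006 -0.0008 -0.0014]
```

View pics/wrist2.png

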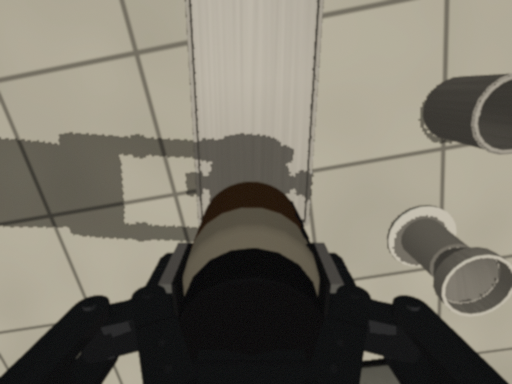

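View pics/scene2.png

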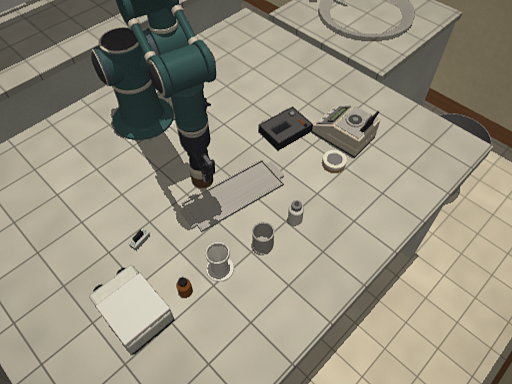

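```bash
python3 -m handwheel '[[[0.5,0,30],[0,0,0]],[[1,0,70],[0,0,0]],[[1,0,105],[0,0,0]],[[1,0,122],[0,0,0]],[[1,0,129],[0,0,0]],[[1,0,132],[0,0,0]],[[1,0,132.5],[0,0,0]],[[1,0,132.5],[0,0,0]]]'
python3 d.py .458 -.093 .036 -10
```

```text
time: 6.48
eef_pos: [0.4588, -0.0934, 0.0388]
ee_rot: [180.0, -0.1, -10.0]
ft_force: [-0.2, -0.2, -2.4]
width: 0.689
t 6.47 pos [ 0.4588 -0.0934  0.0388] rot [ 1.7999e+02 -1.1000e-01 -1.0010e+01] w 0.689 F [-0.2 -0.2 -2.4]
shift mm [-0.8 -0.2  2.8] rotvec [ 0.0001 -0.002  -0.0001]
```

```bash
python3 -m handwheel '[[[0,0,0.7],[0,0,0]],[[0,0,1.2],[0,0,0]],[[0,0,1.5],[0,0,0]],[[0,0,1.5],[0,0,0]]]'
python3 -m handwheel '[[[0,0,0],[0,0,0]],[[0,0,0],[0,0,0]],[[0,0,0],[0,0,0]],[[0,0,0],[0,0,0]],[[0,0,0],[0,0,0]],[[0,0,-10],[0,0,0]],[[0,0,-35],[0,0,0]],[[0,0,-75],[0,0,0]],[[0,0,-115],[0,0,0]],[[0,0,-150],[0,0,0]],[[0,0,-165],[0,0,0]],[[0,0,-165],[0,0,0]]]' 1 40
python3 d.py .6705 .0625 .20 -10
```

```text
time: 6.98
eef_pos: [0.4584, -0.0933, 0.0375]
ee_rot: [180.0, -0.0, -10.0]
ft_force: [-3.4, 0.4, 6.5]
width: 0.686
time: 8.48
eef_pos: [0.4586, -0.0933, 0.2024]
ee_rot: [180.0, -0.1, -10.0]
ft_force: [0.2, -0.9, 0.2]
width: 1.002
t 8.47 pos [ 0.4586 -0.0933  0.2024] rot [ 1.7999e+02 -1.4000e-01 -1.0000e+01] w 1.002 F [ 0.2 -0.9  0.2]
shift mm [ 181.7 -190.2    2.8] rotvec [ 0.0002 -0.0025  0.    ]
```

```bash
python3 d.py .664 -.067 .20 -10; python3 -m handwheel '[[[35,-12,0],[0,0,0]],[[75,-24,0],[0,0,0]],[[115,-38,0],[0,0,0]],[[155,-48,0],[0,0,0]],[[185,-57,0],[0,0,0]],[[198,-61.5,0],[0,0,0]],[[198,-61.5,0],[0,0,0]],[[198,-61.5,0],[0,0,0]]]'
python3 - <<'E'
from h import *
robot.observe()
f=grab("wrist"); cv2.imwrite("pics/w3.png",f["image"]); np.savez("w3.npz",**f)
look(f,"beaker",.664,-.067,.06,.09)
look(f,"rinsecap",.67,.061,.06,.105)
E
python3 d.py .664 -.067 .025 -10
```

```text
t 8.47 pos [ 0.4586 -0.0933  0.2024] rot [ 1.7999e+02 -1.4000e-01 -1.0000e+01] w 1.002 F [ 0.2 -0.9  0.2]
shift mm [197.8 -61.6   2.8] rotvec [ 0.0002 -0.0025  0.    ]
time: 9.48
eef_pos: [0.6621, -0.067, 0.2005]
ee_rot: [180.0, 0.1, -10.0]
ft_force: [0.0, 0.1, 1.0]
width: 0.999
beaker 1319 rect [array([664.4, -65.9]), array([61.3, 61.4]), np.float64(13.8)] circ [664.3 -65.9  31.1] zmed 0.0758 std [0.019 0.021]
rinsecap 2005 rect [array([671.7,  61.6]), array([40.1, 40.3]), np.float64(30.4)] circ [671.8  61.6  20.9] zmed 0.08 std [0.01  0.009]
t 9.53 pos [ 0.6622 -0.0671  0.201 ] rot [ 1.7999e+02  7.0000e-02 -1.0010e+01] w 1.003 F [ 0.   0.1 -0. ]
shift mm [  1.9  -0.4 176. ] rotvec [ 0.0002  0.0012 -0.0003]
```

View pics/w3.png

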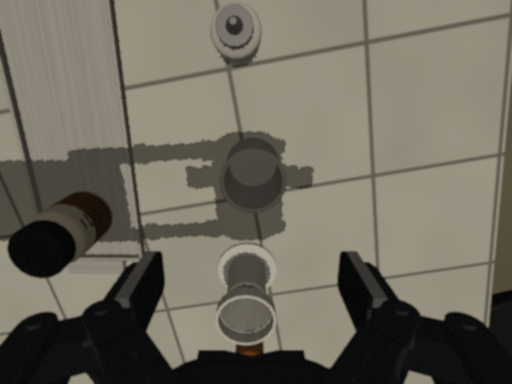

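The beaker mouth is at (253,175) between the fingers, rinse at (236,33), and the funnel in its rest at (246,310). The sample bottle stands at the tray's -y end (55,240).

```bash
python3 -m handwheel '[[[1,0,40],[0,0,0]],[[1.5,-0.5,85],[0,0,0]],[[2,-0.7,130],[0,0,0]],[[2,-0.7,160],[0,0,0]],[[2,-0.7,176],[0,0,0]],[[2,-0.7,176],[0,0,0]]]' 1 30
python3 -m handwheel '[[[0,0,0],[0,0,0]],[[0,0,0],[0,0,0]],[[0,0,0],[0,0,0]],[[0,0,0],[0,0,0]],[[0,0,0],[0,0,0]],[[0,0,0],[0,0,0]],[[0,0,0],[0,0,0]]]' 0 30
python3 - <<'E'
from h import *
f=dict(np.load("w3.npz")); P=pts(f)
for (u,v) in((138,257),(128,190),(116,60)): print(u,v,P[v-2:v+3,u-3:u+4].reshape(-1,3)[np.nanargmax(P[v-2:v+3,u-3:u+4,2])].round(3))
E
python3 d.py .474 -.003 .10 -10
```

```text
time: 10.28
eef_pos: [0.6644, -0.0666, 0.0246]
ee_rot: [180.0, 0.1, -10.0]
ft_force: [-0.7, 0.0, -0.7]
width: 0.998
time: 11.15
eef_pos: [0.6674, -0.0668, 0.0278]
ee_rot: [-180.0, -0.2, -10.0]
ft_force: [-1.1, 0.7, 7.1]
width: 0.705
138 257 [ 0.617 -0.047  0.226]
128 190 [ 0.522 -0.07   0.014]
116 60 [0.546 0.062 0.014]
t 11.15 pos [ 0.6674 -0.0668  0.0278] rot [-179.99   -0.21   -9.99] w 0.705 F [-1.1  0.7  7.1]
shift mm [-201.3  -29.3  -73. ] rotvec [-0.0001 -0.0037  0.0001]
```

```bash
python3 -m handwheel '[[[0,0,-20],[0,0,0]],[[0,0,-50],[0,0,0]],[[-15,-2,-68],[0,0,0]],[[-50,-7,-70],[0,0,0]],[[-90,-13,-70],[0,0,0]],[[-130,-19,-70],[0,0,0]],[[-165,-25,-70],[0,0,0]],[[-190,-29,-70],[0,0,0]],[[-198,-30,-65],[0,0,0]],[[-198,-30,-40],[0,0,0]],[[-198,-30,-20],[0,0,0]],[[-198,-30,-10],[0,0,0]]]'
python3 -m handwheel '[[[0,0,1.5],[0,0,0]],[[0,0,2.5],[0,0,0]],[[0,0,3],[0,0,0]],[[0,0,3],[0,0,0]]]'
python3 d.py .474 -.003 .0308 -10
```

```text
time: 12.65
eef_pos: [0.476, -0.0029, 0.0346]
ee_rot: [180.0, 0.0, -10.0]
ft_force: [-0.4, -0.6, -1.8]
width: 0.702
time: 13.15
eef_pos: [0.4763, -0.0027, 0.0328]
ee_rot: [-180.0, -0.1, -10.0]
ft_force: [0.3, 0.5, -1.4]
width: 0.703
t 13.15 pos [ 0.4763 -0.0027  0.0328] rot [-1.7999e+02 -6.0000e-02 -1.0000e+01] w 0.703 F [ 0.3  0.5 -1.4]
shift mm [-2.2  0.7  2. ] rotvec [-0.0001 -0.001  -0.    ]
```

Still hanging free; lower to contact and release.

```bash
python3 -m handwheel '[[[-1,0,0.8],[0,0,0]],[[-2,0,1.5],[0,0,0]],[[-2,0,2.2],[0,0,0]],[[-2,0,2.2],[0,0,0]]]'
python3 -m handwheel '[[[0,0,0],[0,0,0]],[[0,0,0],[0,0,0]],[[0,0,0],[0,0,0]],[[0,0,0],[0,0,0]],[[0,0,0],[0,0,0]],[[0,0,-10],[0,0,0]],[[0,0,-40],[0,0,0]],[[0,0,-80],[0,0,0]],[[0,0,-120],[0,0,0]],[[0,0,-155],[0,0,0]],[[0,0,-170],[0,0,0]],[[0,0,-170],[0,0,0]]]' 1 30
python3 - <<'E'
from h import *
robot.observe()
f=grab("wrist"); cv2.imwrite("pics/w4.png",f["image"]); np.savez("w4.npz",**f)
look(f,"beaker",.474,-.003,.065,.09)
look(f,"rinsecap",.67,.061,.06,.105)
for n in("top","scene"):
  f=grab(n); look(f,n+" beaker",.474,-.003,.065,.09); look(f,n+" sample",.458,-.093,.09,.11);look(f,n+" funnel",.63,-.202,.09,.11)
E
python3 d.py .6715 .0615 .2 -10
```

```text
time: 13.65
eef_pos: [0.4738, -0.0023, 0.0308]
ee_rot: [180.0, 0.0, -10.0]
ft_force: [-3.3, 0.4, 5.2]
width: 0.703
time: 15.15
eef_pos: [0.4745, -0.0024, 0.2011]
ee_rot: [-180.0, -0.1, -10.0]
ft_force: [0.8, -0.3, -0.1]
width: 1.0
beaker 1258 rect [array([474.4,  -1.8]), array([60.9, 61.8]), np.float64(32.1)] circ [474.2  -2.   31.2] zmed 0.0789 std [0.019 0.021]
rinsecap 2156 rect [array([669.2,  63.2]), array([40.6, 36. ]), np.float64(68.8)] circ [670.9  62.1  20.8] zmed 0.0794 std [0.008 0.009]
top beaker few
top sample 83 rect [array([ 451.6, -104.9]), array([24.2, 47.6]), np.float64(87.8)] circ [451.9 -98.3  24.3] zmed 0.099 std [0.012 0.007]
top funnel 55 rect [array([ 628.7, -202.8]), array([59. , 60.6]), np.float64(43.3)] circ [ 628.4 -203.    31.1] zmed 0.0941 std [0.021 0.021]
scene beaker 177 rect [array([472.7,  -2. ]), array([59.3, 63.7]), np.float64(25.3)] circ [472.5  -1.1  33.6] zmed 0.0764 std [0.021 0.02 ]
scene sample 242 rect [array([457.3, -91.6]), array([51. , 53.8]), np.float64(48.6)] circ [456.5 -92.4  28.1] zmed 0.1003 std [0.014 0.014]
scene funnel 117 rect [array([ 630. , -202.4]), array([59.7, 61.8]), np.float64(46.5)] circ [ 630.7 -202.1   31.7] zmed 0.0951 std [0.021 0.021]
t 15.3 pos [ 0.4726 -0.0023  0.1982] rot [179.98   0.18 -10.  ] w 0.995 F [-0.4 -0.1 -0.4]
shift mm [184.8 -97.3  -2.4] rotvec [ 0.0004  0.0032 -0.    ]
```

View pics/w4.png

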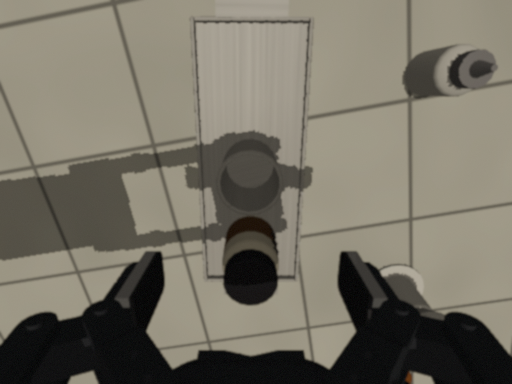

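```bash
python3 - <<'E'
from h import *
f=dict(np.load("w4.npz"));K,R,t=f["intrinsics"],f["R"],f["t"]
def ray(u,v,z):
    d=R.T@np.linalg.inv(K)@[u,v,1];c=-R.T@t;return c+d*(z-c[2])/d[2]
A=[ray(*p,.012) for p in((193,20),(312,20),(206,277),(297,277))]
print(np.round(A,4)); print("centre",np.mean(A,0).round(4))
E
python3 -m handwheel '[[[35,-18,0],[0,0,0]],[[75,-40,0],[0,0,0]],[[115,-60,0],[0,0,0]],[[150,-80,0],[0,0,0]],[[175,-92,0],[0,0,0]],[[184,-97,0],[0,0,0]],[[184,-97,0],[0,0,0]],[[184,-97,0],[0,0,0]]]'
python3 - <<'E'
from h import *
f=grab("wrist"); cv2.imwrite("pics/w5.png",f["image"]); np.savez("w5.npz",**f)
look(f,"rinsecap",.671,.062,.06,.105)
look(f,"rinsenozzle",.671,.062,.085,.11)
E
python3 d.py .6715 .0620 .030 -10
```

```text
[[ 0.4458  0.15    0.012 ]
 [ 0.5591  0.1301  0.012 ]
 [ 0.3944 -0.1355  0.012 ]
 [ 0.5085 -0.1558  0.012 ]]
centre [ 0.477  -0.0028  0.012 ]
time: 16.3
eef_pos: [0.6707, 0.0609, 0.1995]
ee_rot: [180.0, 0.1, -10.0]
ft_force: [0.8, 0.2, 0.3]
width: 1.0
rinsecap 1334 rect [array([672.5,  65. ]), array([35.9, 39.6]), np.float64(79.9)] circ [672.2  62.6  20.5] zmed 0.0801 std [0.009 0.008]
rinsenozzle 135 rect [array([671.8,  63.8]), array([11.4,  8.3]), np.float64(3.0)] circ [671.8  62.    5.9] zmed 0.0921 std [0.003 0.002]
t 16.35 pos [0.6708 0.0609 0.1999] rot [ 1.7998e+02  6.0000e-02 -1.0010e+01] w 0.999 F [0.6 0.1 0.2]
shift mm [  0.7  -1.3 169.9] rotvec [ 0.0003  0.001  -0.0003]
```

View pics/w5.png

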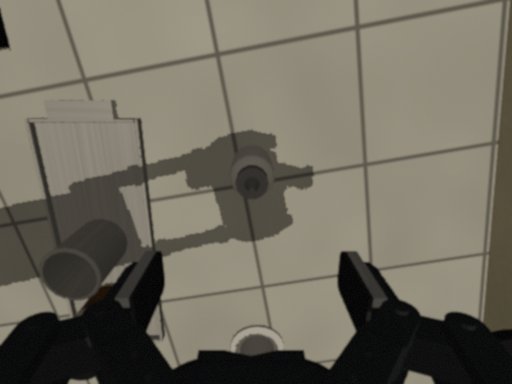

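The tray centre from its corners is (0.477, -0.003). Rinse is at (252,178) between the fingers.

```bash
python3 -m handwheel '[[[0.5,-1,40],[0,0,0]],[[0.5,-1.3,80],[0,0,0]],[[0.7,-1.5,120],[0,0,0]],[[0.7,-1.5,152],[0,0,0]],[[0.7,-1.5,165],[0,0,0]],[[0.7,-1.5,169.5],[0,0,0]],[[0.7,-1.5,169.5],[0,0,0]]]' 1 30
python3 -m handwheel '[[[0,0,0],[0,0,0]],[[0,0,0],[0,0,0]],[[0,0,0],[0,0,0]],[[0,0,0],[0,0,0]],[[0,0,0],[0,0,0]],[[0,0,0],[0,0,0]],[[0,0,0],[0,0,0]],[[0,0,0],[0,0,0]],[[0,0,0],[0,0,0]]]' 0 30
python3 d.py .492 .092 .10 -10
```

```text
time: 17.23
eef_pos: [0.6737, 0.0626, 0.0319]
ee_rot: [-180.0, -0.1, -10.0]
ft_force: [-1.0, 0.1, -0.3]
width: 0.998
time: 18.35
eef_pos: [0.6737, 0.0627, 0.0318]
ee_rot: [-180.0, -0.1, -10.0]
ft_force: [-0.7, -0.1, 5.8]
width: 0.499
t 18.35 pos [0.6737 0.0627 0.0318] rot [-1.7997e+02 -1.0000e-01 -1.0000e+01] w 0.499 F [-0.7 -0.1  5.8]
shift mm [-183.9    2.7  -68.5] rotvec [-0.0005 -0.0017  0.    ]
```

```bash
python3 -m handwheel '[[[0,0,-20],[0,0,0]],[[0,0,-50],[0,0,0]],[[-15,0,-68],[0,0,0]],[[-50,1,-70],[0,0,0]],[[-90,1,-70],[0,0,0]],[[-130,2,-70],[0,0,0]],[[-165,3,-70],[0,0,0]],[[-180,3,-70],[0,0,0]],[[-184,3,-60],[0,0,0]],[[-184,3,-35],[0,0,0]],[[-184,3,-15],[0,0,0]],[[-184,3,-7],[0,0,0]]]'
python3 -m handwheel '[[[0,0,1],[0,0,0]],[[0,0,2],[0,0,0]],[[0,0,2],[0,0,0]],[[0,0,2],[0,0,0]]]'
python3 d.py .492 .092 .0348 -10
```

```text
time: 19.85
eef_pos: [0.4912, 0.0913, 0.036]
ee_rot: [180.0, 0.1, -10.0]
ft_force: [0.7, 0.2, -1.6]
width: 0.501
time: 20.35
eef_pos: [0.4916, 0.0917, 0.0362]
ee_rot: [-180.0, -0.1, -10.0]
ft_force: [-0.5, 0.3, -0.8]
width: 0.505
t 20.35 pos [0.4916 0.0917 0.0362] rot [-1.7998e+02 -7.0000e-02 -1.0000e+01] w 0.505 F [-0.5  0.3 -0.8]
shift mm [ 0.3 -0.4  1.4] rotvec [-0.0003 -0.0012  0.0001]
```

```bash
python3 -m handwheel '[[[0,0,1],[0,0,0]],[[0,0,1.8],[0,0,0]],[[0,0,1.8],[0,0,0]]]'
python3 d.py .492 .092 .0348 -10
```

```text
time: 20.72
eef_pos: [0.4914, 0.0917, 0.0348]
ee_rot: [-180.0, -0.0, -10.0]
ft_force: [-3.2, -0.6, 6.2]
width: 0.502
t 20.73 pos [0.4914 0.0917 0.0348] rot [-1.7999e+02 -2.0000e-02 -1.0000e+01] w 0.502 F [-3.2 -0.6  6.2]
shift mm [ 0.5 -0.4 -0. ] rotvec [-0.0001 -0.0003  0.    ]
```

```bash
python3 -m handwheel '[[[0,0,0],[0,0,0]],[[0,0,0],[0,0,0]],[[0,0,0],[0,0,0]],[[0,0,0],[0,0,0]],[[0,0,0],[0,0,0]],[[0,0,-10],[0,0,0]],[[0,0,-40],[0,0,0]],[[0,0,-80],[0,0,0]],[[0,0,-120],[0,0,0]],[[0,0,-155],[0,0,0]],[[0,0,-170],[0,0,0]],[[0,0,-170],[0,0,0]]]' 1 30
python3 d.py .631 -.202 .24 -10
```

```text
time: 22.22
eef_pos: [0.4918, 0.0917, 0.2049]
ee_rot: [-180.0, -0.1, -10.0]
ft_force: [-0.2, -0.8, -0.5]
width: 1.002
t 22.23 pos [0.4918 0.0917 0.2049] rot [-1.7995e+02 -1.4000e-01 -1.0000e+01] w 1.002 F [-0.2 -0.8 -0.5]
shift mm [188.1 265.1 -34.8] rotvec [-0.0008 -0.0024  0.    ]
```

```bash
python3 -m handwheel '[[[15,20,-5],[0,0,0]],[[40,55,-15],[0,0,0]],[[70,95,-30],[0,0,0]],[[100,140,-35],[0,0,0]],[[130,180,-35],[0,0,0]],[[155,220,-35],[0,0,0]],[[178,252,-35],[0,0,0]],[[188,265,-35],[0,0,0]],[[188,265,-35],[0,0,0]],[[188,265,-35],[0,0,0]]]'
python3 - <<'E'
from h import *
f=grab("wrist"); cv2.imwrite("pics/w6.png",f["image"]); np.savez("w6.npz",**f)
look(f,"funnel",.631,-.202,.085,.11)
look(f,"funnel top",.631,-.202,.093,.11)
E
python3 d.py .631 -.202 .0705 -10
```

```text
time: 23.48
eef_pos: [0.6296, -0.2006, 0.2379]
ee_rot: [-180.0, 0.1, -10.0]
ft_force: [0.2, 0.8, 0.4]
width: 1.0
funnel 864 rect [array([ 633. , -202.4]), array([60.9, 61.2]), np.float64(88.2)] circ [ 632.8 -202.6   31. ] zmed 0.0951 std [0.019 0.021]
funnel top 613 rect [array([ 632.8, -202.5]), array([60.8, 61.1]), np.float64(17.3)] circ [ 632.8 -202.7   31. ] zmed 0.0956 std [0.02  0.021]
t 23.52 pos [ 0.6297 -0.2005  0.2383] rot [-1.7996e+02  7.0000e-02 -9.9300e+00] w 1.002 F [-0.1  0.5  0.3]
shift mm [  1.7   1.3 167.8] rotvec [-0.0006  0.0012  0.0012]
```

View pics/w6.png

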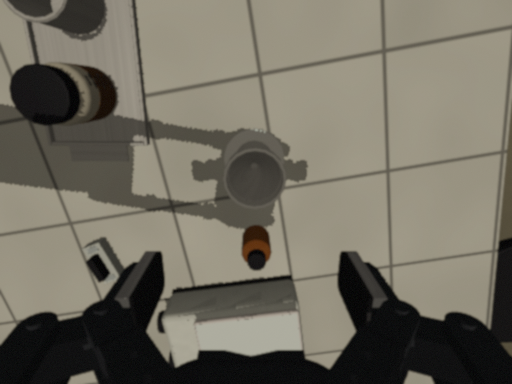

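```bash
python3 -m handwheel '[[[1,1,30],[0,0,0]],[[2,2,75],[0,0,0]],[[2.5,1.7,120],[0,0,0]],[[2.5,1.7,152],[0,0,0]],[[2.5,1.7,167],[0,0,0]],[[2.5,1.7,172],[0,0,0]],[[2.5,1.7,172],[0,0,0]],[[2.5,1.7,172],[0,0,0]]]' 1 30
python3 d.py .632 -.2025 .066 -10
python3 -m handwheel '[[[0,0,0],[0,0,0]],[[0,0,0],[0,0,0]],[[0,0,0],[0,0,0]],[[0,0,0],[0,0,0]],[[0,0,0],[0,0,0]],[[0,0,0],[0,0,0]],[[0,0,0],[0,0,0]],[[0,0,0],[0,0,0]]]' 0 30
python3 -m handwheel '[[[0,0,-15],[0,0,0]],[[0,0,-40],[0,0,0]],[[0,0,-75],[0,0,0]],[[0,0,-100],[0,0,0]],[[0,0,-110],[0,0,0]],[[0,0,-110],[0,0,0]],[[0,0,-110],[0,0,0]]]'
python3 - <<'E'
from h import *
f=grab("wrist"); cv2.imwrite("pics/w7.png",f["image"]); np.savez("w7.npz",**f)
f=grab("scene"); cv2.imwrite("pics/s7.png",cv2.resize(f["image"][120:320,100:340],None,fx=3,fy=3)); np.savez("s7.npz",**f)
E
python3 d.py .4745 -.002 .18 -10
```

```text
time: 24.52
eef_pos: [0.6338, -0.2045, 0.0688]
ee_rot: [180.0, -0.2, -10.0]
ft_force: [-0.1, -0.9, 0.4]
width: 0.996
t 24.52 pos [ 0.6338 -0.2045  0.0688] rot [179.97  -0.18 -10.  ] w 0.996 F [-0.1 -0.9  0.4]
shift mm [-2.1 -1.7  2.7] rotvec [ 0.0006 -0.0032  0.0001]
time: 25.52
eef_pos: [0.6325, -0.2043, 0.0676]
ee_rot: [180.0, -0.0, -10.0]
ft_force: [-3.1, -0.5, 6.3]
width: 0.7
time: 26.4
eef_pos: [0.6315, -0.2038, 0.1752]
ee_rot: [-180.0, 0.1, -10.0]
ft_force: [-1.0, -0.2, -1.5]
width: 0.7
t 26.5 pos [ 0.6315 -0.2037  0.175 ] rot [-1.7997e+02  1.6000e-01 -1.0000e+01] w 0.702 F [-0.6 -0.2 -1.7]
shift mm [-189.6 -171.4   -4.4] rotvec [-0.0005  0.0028  0.    ]
```

View pics/w7.png

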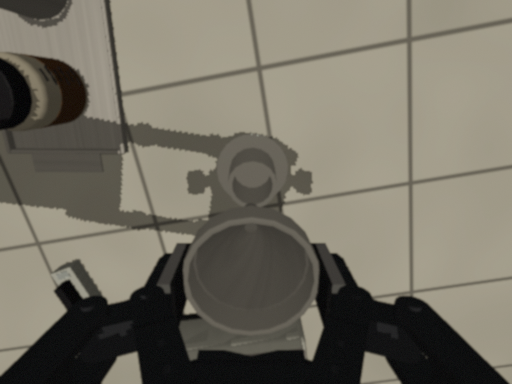

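View pics/s7.png

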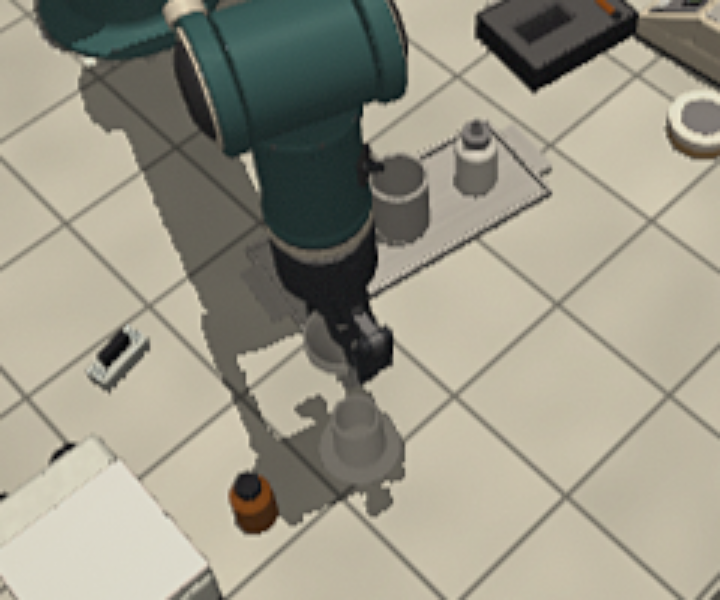

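```bash
python3 - <<'E'
from h import *
f=dict(np.load("w7.npz")); o=robot.observe()["eef_pos"]; print(o)
look(f,"funnelrim",o[0],o[1],o[2]+.019,o[2]+.035,.034)
P=pts(f)
d=np.hypot(P[...,0]-o[0],P[...,1]-o[1]); 
m=(d<.036)&(P[...,2]>o[2]+.01)&(P[...,2]<o[2]+.04)
h,e=np.histogram(P[m][:,2]-o[2],15); print(h,e.round(4))
g=cv2.cvtColor(f["image"],cv2.COLOR_BGR2GRAY)
E
```

```text
[ 0.63148383 -0.20373779  0.17496624]
funnelrim 5458 rect [array([ 632.3, -201.9]), array([61.9, 61.6]), np.float64(34.3)] circ [ 631.8 -201.8   33.4] zmed 0.2018 std [0.02  0.021]
[ 702  951  657  580  606  661  659  730 2205  698  143  169  176  173
  186] [0.01  0.012 0.014 0.016 0.018 0.02  0.022 0.024 0.026 0.028 0.03  0.032
 0.034 0.036 0.038 0.04 ]
```

```bash
python3 -m handwheel '[[[-12,-11,0],[0,0,0]],[[-35,-31,0],[0,0,0]],[[-65,-58,0],[0,0,0]],[[-95,-85,0],[0,0,0]],[[-125,-112,0],[0,0,0]],[[-155,-138,0],[0,0,0]],[[-178,-159,0],[0,0,0]],[[-189,-169,0],[0,0,0]],[[-190,-169.5,0],[0,0,0]],[[-190,-169.5,0],[0,0,0]]]'
python3 - <<'E'
from h import *
f=grab("wrist"); cv2.imwrite("pics/w8.png",f["image"]); np.savez("w8.npz",**f)
f=grab("scene"); cv2.imwrite("pics/s8.png",cv2.resize(f["image"][120:270,160:360],None,fx=4,fy=4)); np.savez("s8.npz",**f)
E
python3 d.py .474 -.004 .0705 -10
```

```text
time: 27.75
eef_pos: [0.4754, -0.0046, 0.177]
ee_rot: [180.0, -0.0, -10.0]
ft_force: [0.7, 0.1, 0.0]
width: 0.702
t 27.85 pos [ 0.4754 -0.0049  0.1769] rot [ 1.7999e+02 -2.0000e-02 -1.0040e+01] w 0.698 F [ 0.7  0.5 -1.4]
shift mm [ -1.6  -0.6 106.4] rotvec [ 0.0002 -0.0004 -0.0008]
```

View pics/s8.png

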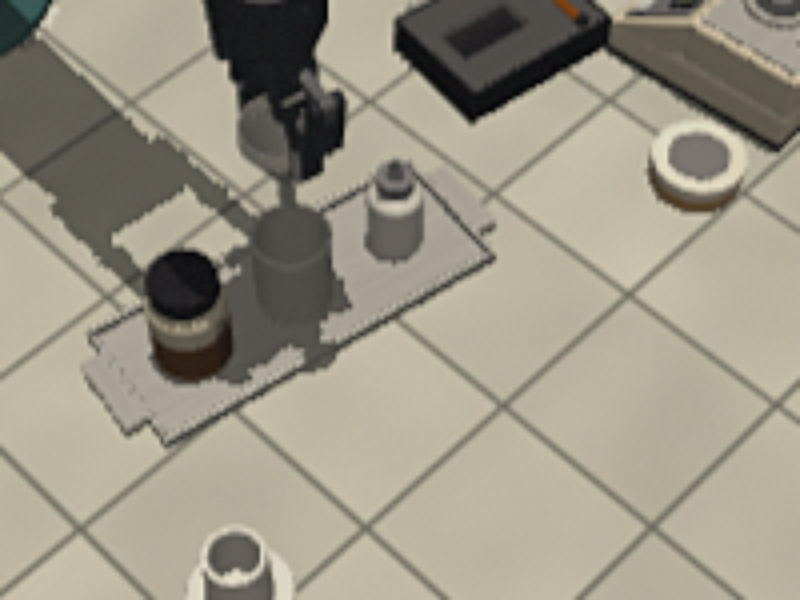

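The stem (288,190) is directly over the beaker mouth (290,235). The row order is right: sample (188,315), beaker, rinse (395,210).

```bash
python3 -m handwheel '[[[-1,-0.5,20],[0,0,0]],[[-1.5,-0.5,50],[0,0,0]],[[-1.5,-0.5,75],[0,0,0]],[[-1.5,-0.5,90],[0,0,0]],[[-1.5,-0.5,98],[0,0,0]],[[-1.5,-0.5,102],[0,0,0]],[[-1.5,-0.5,103],[0,0,0]],[[-1.5,-0.5,103],[0,0,0]]]'
python3 d.py .474 -.004 .0705 -10
```

```text
time: 28.85
eef_pos: [0.474, -0.0035, 0.0744]
ee_rot: [-180.0, -0.1, -10.0]
ft_force: [-0.8, -0.7, -0.3]
width: 0.703
t 28.85 pos [ 0.474  -0.0035  0.0744] rot [-1.7999e+02 -7.0000e-02 -9.9900e+00] w 0.703 F [-0.8 -0.7 -0.3]
shift mm [0.1 0.5 3.9] rotvec [-0.0001 -0.0013  0.0001]
```

```bash
python3 -m handwheel '[[[0,0,1],[0,0,0]],[[0,0,2],[0,0,0]],[[0,0,2.6],[0,0,0]],[[0,0,2.6],[0,0,0]]]'
python3 d.py .474 -.004 .0705 -10
```

```text
time: 29.35
eef_pos: [0.4742, -0.0035, 0.073]
ee_rot: [-180.0, -0.1, -10.0]
ft_force: [-3.4, -0.5, 11.3]
width: 0.701
t 29.35 pos [ 0.4742 -0.0035  0.073 ] rot [-1.7999e+02 -8.0000e-02 -9.9900e+00] w 0.701 F [-3.4 -0.5 11.3]
shift mm [-0.1  0.6  2.5] rotvec [-0.0001 -0.0014  0.0001]
```

```bash
python3 -m handwheel '[[[0,0,-1],[0,0,0]],[[0,0,-1],[0,0,0]],[[0,0,-1],[0,0,0]],[[0,0,-1],[0,0,0]],[[0,0,-1],[0,0,0]],[[0,0,-10],[0,0,0]],[[0,0,-40],[0,0,0]],[[0,0,-80],[0,0,0]],[[0,0,-120],[0,0,0]],[[0,0,-140],[0,0,0]],[[0,0,-140],[0,0,0]],[[0,0,-140],[0,0,0]]]' 1 30
python3 - <<'E'
from h import *
f=grab("wrist"); cv2.imwrite("pics/w9.png",f["image"]); np.savez("w9.npz",**f)
look(f,"funnel",.474,-.003,.085,.11)
f=grab("scene"); cv2.imwrite("pics/s9.png",cv2.resize(f["image"][120:270,160:360],None,fx=4,fy=4)); np.savez("s9.npz",**f)
look(f,"funnel",.474,-.003,.085,.11)
look(f,"rinse",.49,.091,.06,.11)
E
python3 d.py .402 -.306 .2 11
```

```text
time: 30.85
eef_pos: [0.4727, -0.0034, 0.2104]
ee_rot: [180.0, 0.1, -10.0]
ft_force: [-0.4, 0.2, 0.7]
width: 0.995
funnel 1463 rect [array([474.1,  -1.6]), array([61.7, 60.5]), np.float64(82.9)] circ [474.2  -1.8  31.1] zmed 0.0979 std [0.019 0.021]
funnel 174 rect [array([472.7,  -1.3]), array([59.7, 62.9]), np.float64(50.2)] circ [473.3  -1.7  32.4] zmed 0.0956 std [0.021 0.02 ]
rinse 148 rect [array([492.8,  88.4]), array([40.4, 32.9]), np.float64(38.6)] circ [490.   89.3  21.9] zmed 0.0758 std [0.009 0.009]
t 30.95 pos [ 0.4723 -0.0034  0.2096] rot [ 1.7998e+02  1.6000e-01 -9.9900e+00] w 1.001 F [-0.3 -0.2 -0.1]
shift mm [-16.7 310.2   9.8] rotvec [-2.000e-04  2.800e-03 -3.664e-01]
```

View pics/w9.png

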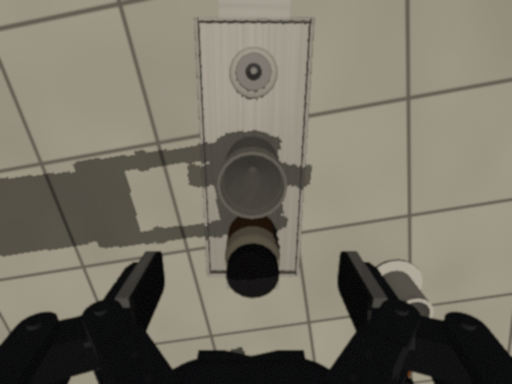

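View pics/s9.png

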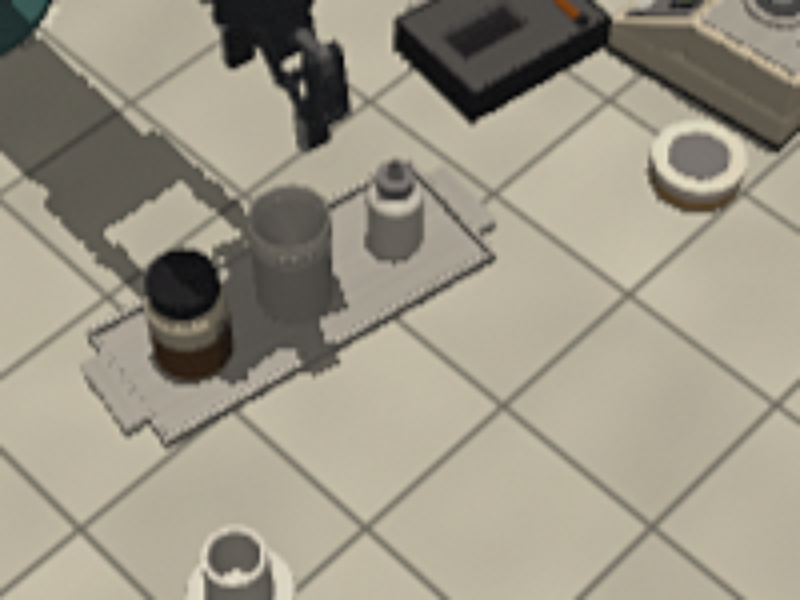

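The funnel is seated (rim at (252,185), top z ≈ 0.098 as expected) and the row is in place. Next is the plate.

```bash
python3 -m handwheel '[[[-2,20,1],[0,0,-0.04]],[[-4,55,2],[0,0,-0.08]],[[-6,95,5],[0,0,-0.12]],[[-8,135,8],[0,0,-0.17]],[[-10,175,10],[0,0,-0.22]],[[-12,215,10],[0,0,-0.27]],[[-14,255,10],[0,0,-0.31]],[[-16,290,10],[0,0,-0.35]],[[-17,307,10],[0,0,-0.3664]],[[-17,310,10],[0,0,-0.3664]],[[-17,310,10],[0,0,-0.3664]],[[-17,310,10],[0,0,-0.3664]]]'
python3 - <<'E'
from h import *
f=grab("wrist"); cv2.imwrite("pics/w10.png",f["image"]); np.savez("w10.npz",**f)
look(f,"plate alu",.402,-.306,.012,.027,.036)
look(f,"bar",.402,-.306,.031,.05,.036)
look(f,"all",.402,-.306,.012,.05,.036)
E
python3 d.py .402 -.306 .02 11
```

```text
time: 32.45
eef_pos: [0.4029, -0.3049, 0.2008]
ee_rot: [-180.0, 0.0, 11.0]
ft_force: [0.2, -0.5, 0.1]
width: 1.002
plate alu 954 rect [array([ 404.4, -306.4]), array([25.9, 59.8]), np.float64(11.6)] circ [ 404.4 -306.3   31.8] zmed 0.0207 std [0.009 0.019]
bar 327 rect [array([ 404.6, -306.2]), array([ 9.5, 33.7]), np.float64(11.0)] circ [ 404.5 -306.3   17.1] zmed 0.0385 std [0.004 0.01 ]
all 1287 rect [array([ 404.4, -306.4]), array([25.9, 59.8]), np.float64(11.6)] circ [ 404.4 -306.3   31.8] zmed 0.0211 std [0.008 0.017]
t 32.5 pos [ 0.4029 -0.3049  0.201 ] rot [-1.7997e+02  1.0000e-02  1.1050e+01] w 1.001 F [ 0.1  0.7 -0.1]
shift mm [ -1.1   1.  181. ] rotvec [-0.0005  0.0002  0.0009]
```

View pics/w10.png

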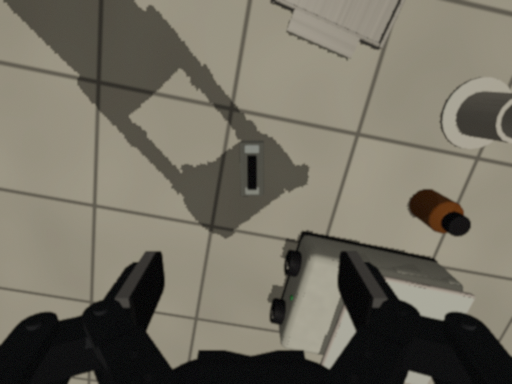

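```bash
python3 -m handwheel '[[[1,0,40],[0,0,0]],[[1,1,85],[0,0,0]],[[1.3,1.5,130],[0,0,0]],[[1.3,1.5,158],[0,0,0]],[[1.3,1.5,172],[0,0,0]],[[1.3,1.5,176],[0,0,0]],[[1.3,1.5,176],[0,0,0]],[[1.3,1.5,176],[0,0,0]]]' 0.5 40
python3 d.py .404 -.3063 .024 11
```

```text
time: 33.5
eef_pos: [0.4054, -0.3078, 0.0266]
ee_rot: [179.9, -0.1, 11.0]
ft_force: [-0.2, -0.4, -0.4]
width: 0.498
t 33.5 pos [ 0.4054 -0.3078  0.0266] rot [ 1.7988e+02 -1.0000e-01  1.1000e+01] w 0.498 F [-0.2 -0.4 -0.4]
shift mm [-1.1 -1.8  2.6] rotvec [ 0.0021 -0.0017 -0.0001]
```

```bash
python3 -m handwheel '[[[-0.6,-1.3,1.5],[0,0,0]],[[-0.6,-1.3,1.8],[0,0,0]],[[-0.6,-1.3,1.8],[0,0,0]]]'
python3 -m handwheel '[[[0,0,0],[0,0,0]],[[0,0,0],[0,0,0]],[[0,0,0],[0,0,0]],[[0,0,0],[0,0,0]],[[0,0,0],[0,0,0]],[[0,0,0],[0,0,0]],[[0,0,0],[0,0,0]],[[0,0,0],[0,0,0]]]' 0 50
python3 -m handwheel '[[[0,0,-10],[0,0,0]],[[0,0,-35],[0,0,0]],[[0,0,-75],[0,0,0]],[[0,0,-115],[0,0,0]],[[0,0,-150],[0,0,0]],[[0,0,-170],[0,0,0]],[[0,0,-170],[0,0,0]],[[0,0,-170],[0,0,0]]]'
python3 - <<'E'
from h import *
f=grab("wrist"); cv2.imwrite("pics/w11.png",f["image"]); np.savez("w11.npz",**f)
E
python3 d.py .399 .288 .195 -8.5
```

```text
time: 33.88
eef_pos: [0.4035, -0.3059, 0.0235]
ee_rot: [180.0, -0.0, 11.0]
ft_force: [-0.5, -0.9, -0.3]
width: 0.499
time: 34.88
eef_pos: [0.4036, -0.3059, 0.0235]
ee_rot: [180.0, -0.0, 11.0]
ft_force: [1.5, 0.1, 1.1]
width: 0.101
time: 35.88
eef_pos: [0.4028, -0.3053, 0.1924]
ee_rot: [-179.9, 0.1, 11.0]
ft_force: [-0.2, -0.2, -2.0]
width: 0.1
t 35.92 pos [ 0.4026 -0.3051  0.1919] rot [-1.7988e+02  1.0000e-01  1.0990e+01] w 0.1 F [ 0.3  0.1 -1.3]
shift mm [ 109.6 -582.9   -2.1] rotvec [-0.0018  0.0021  0.3402]
```

View pics/w11.png

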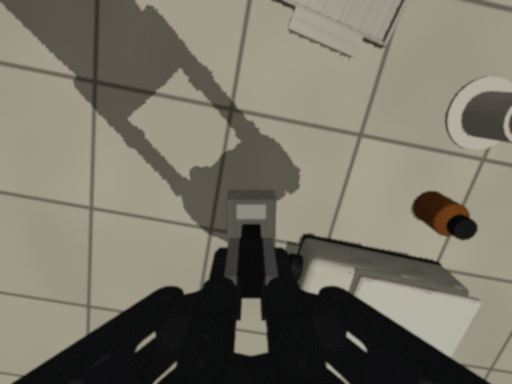

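```bash
python3 -m handwheel '[[[4,-20,0],[0,0,0.02]],[[15,-55,0],[0,0,0.05]],[[28,-97,0],[0,0,0.08]],[[40,-140,0],[0,0,0.11]],[[52,-185,0],[0,0,0.14]],[[65,-230,0],[0,0,0.17]],[[78,-275,0],[0,0,0.2]],[[90,-320,0],[0,0,0.23]],[[95,-365,0],[0,0,0.26]],[[97,-410,0],[0,0,0.29]],[[97,-450,0],[0,0,0.32]],[[97,-480,0],[0,0,0.34]]]'
python3 -m handwheel '[[[0,0,0],[0,0,0]],[[0,0,0],[0,0,0]]]'
python3 - <<'E'
from h import *
f=grab("wrist"); cv2.imwrite("pics/w12.png",f["image"]); np.savez("w12.npz",**f)
look(f,"pocket",.398,.288,.005,.024,.045)
P=pts(f);x,y,z=P[...,0],P[...,1],P[...,2]
m=(z>.031)&(z<.038)&(x>.32)&(x<.48)&(y>.21)&(y<.4)
k,l,s,c=cv2.connectedComponentsWithStats(m.astype(np.uint8));i=1+np.argmax(s[1:,4]);print(rect(P[l==i]))
E
python3 d.py .399 .288 .195 -8.5
```

```text
time: 37.42
eef_pos: [0.4056, 0.185, 0.1917]
ee_rot: [179.9, 0.2, -8.5]
ft_force: [-0.2, -1.1, -1.0]
width: 0.098
time: 37.67
eef_pos: [0.4065, 0.1832, 0.1922]
ee_rot: [179.9, 0.1, -8.4]
ft_force: [-0.5, -0.1, -2.3]
width: 0.105
pocket 2291 rect [array([402.5, 286.2]), array([64.5, 29.6]), np.float64(81.4)] circ [402.8 286.2  35.2] zmed 0.0146 std [0.009 0.019]
((399.7204284667969, 286.0315856933594), (107.95637512207031, 117.1524658203125), 81.69537353515625)
t 37.73 pos [0.4068 0.183  0.1925] rot [ 1.7993e+02  7.0000e-02 -8.5000e+00] w 0.102 F [-0.1  0.2 -1.3]
shift mm [ -23.3 -102.7   -2.6] rotvec [0.0013 0.0012 0.    ]
```

View pics/w12.png

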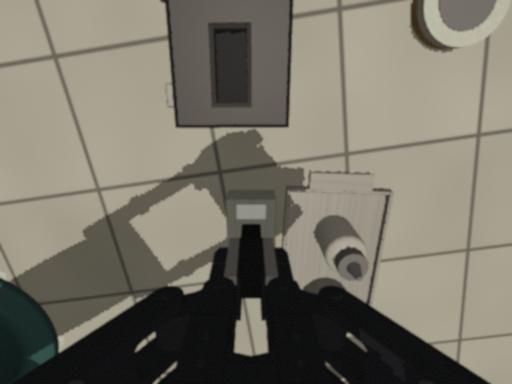

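```bash
python3 - <<'E'
import cv2
i=cv2.imread("pics/w12.png")[0:140,150:310]; cv2.imwrite("pics/w12z.png",cv2.resize(cv2.convertScaleAbs(i,alpha=1.8),None,fx=4,fy=4,interpolation=cv2.INTER_NEAREST))
E
```

```text
(no output)
```

View pics/w12z.png

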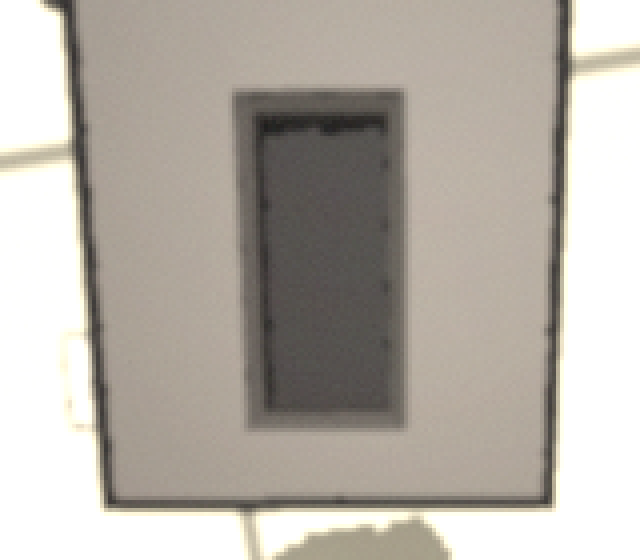

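```bash
cat > pk.py <<'E'
from h import *
def ray(f,u,v,z):
    K,R,t=f["intrinsics"],f["R"],f["t"]
    d=R.T@np.linalg.inv(K)@[u,v,1];c=-R.T@t;return c+d*(z-c[2])/d[2]
E
python3 - <<'E'
from pk import *
f=dict(np.load("w12.npz"))
C=np.array([ray(f,(a+.5)/4-.5+150,(b+.5)/4-.5,.034) for a,b in((234,91),(404,91),(405,429),(247,429))])
print(C.round(4),C.mean(0).round(4))
e=(C[0]+C[1]-C[2]-C[3])/2; print("len",np.linalg.norm(e),"yaw",np.degrees(np.arctan2(-e[0],e[1])))
w=(C[1]+C[2]-C[0]-C[3])/2; print("wid",np.linalg.norm(w),"yaw",np.degrees(np.arctan2(w[1],w[0])))
# plate held: alu far edge & grey edges
P=pts(f); o=robot.observe()["eef_pos"]; print(o)
m=(np.hypot(P[...,0]-o[0],P[...,1]-o[1])<.05)&(abs(P[...,2]-(o[2]-.0035))<.004)
q=P[m]-o; R=Ro.from_euler('z',8.5,degrees=True); q=R.apply(q); print(m.sum(),q.min(0),q.max(0))
E
```

```text
[[0.3899 0.3243 0.034 ]
 [0.4268 0.3189 0.034 ]
 [0.4166 0.248  0.034 ]
 [0.3793 0.2535 0.034 ]] [0.4031 0.2862 0.034 ]
len 0.07159999247861866 yaw -8.377390032759397
wid 0.03749204866762035 yaw -8.422211377288862
[0.40682477 0.18301197 0.19253347]
1813 [-0.01284466  0.00204316 -0.00748745] [0.01319342 0.03008014 0.00042167]
```

```bash
python3 d.py .4027 .2864 .11 -8.4; python3 -m handwheel '[[[-4,-15,5],[0,0,0]],[[-8,-45,20],[0,0,0]],[[-14,-80,45],[0,0,0]],[[-18,-98,70],[0,0,0]],[[-19.3,-101.7,82],[0,0,0]],[[-19.3,-101.7,82],[0,0,0]],[[-19.3,-101.7,82],[0,0,0]],[[-19.3,-101.7,82],[0,0,0]]]'
python3 - <<'E'
from h import *
f=grab("wrist"); np.savez("w13.npz",**f)
i=f["image"]; cv2.imwrite("pics/w13.png",i)
cv2.imwrite("pics/w13z.png",cv2.resize(cv2.convertScaleAbs(i[60:310,150:360],alpha=1.6),None,fx=2.4,fy=2.4))
E
python3 d.py .4027 .2864 .05 -8.4
```

```text
t 37.73 pos [0.4068 0.183  0.1925] rot [ 1.7993e+02  7.0000e-02 -8.5000e+00] w 0.102 F [-0.1  0.2 -1.3]
shift mm [ -19.3 -101.7   82.4] rotvec [ 0.0013  0.0012 -0.0017]
time: 38.72
eef_pos: [0.404, 0.2872, 0.1126]
ee_rot: [-179.9, -0.1, -8.5]
ft_force: [-0.2, 0.8, -1.9]
width: 0.102
t 38.77 pos [0.404  0.2872 0.1125] rot [-1.7992e+02 -9.0000e-02 -8.5400e+00] w 0.099 F [ 0.1 -0.6 -1. ]
shift mm [-1.2  1.1 62.5] rotvec [-0.0014 -0.0016 -0.0024]
```

View pics/w13z.png

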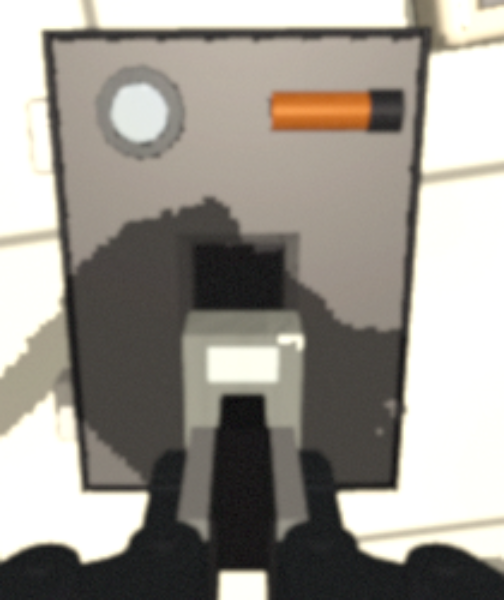

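```bash
python3 - <<'E'
from pk import *
f=dict(np.load("w13.npz")); o=robot.observe()["eef_pos"]; R=Ro.from_euler('z',8.45,degrees=True)
g=lambda a,b,z: R.apply(ray(f,a/2.4+150,b/2.4+60,z)-np.r_[o[:2],0])
for n,a,b,z in(("pockL",178,233,.034),("pockR",299,233,.034),("plL",184,335,o[2]-.0035),("plR",303,335,o[2]-.0035),("caseL",44,32,.036),("caseR",430,32,.036),("caseBL",85,488,.036),("caseBR",396,488,.036)): print(n,g(a,b,z).round(4))
E
```

```text
pockL [-0.0188  0.0347  0.034 ]
pockR [0.0185 0.0347 0.034 ]
plL [-0.0116  0.029   0.109 ]
plR [0.0138 0.0289 0.109 ]
caseL [-0.0545  0.0925  0.036 ]
caseR [0.0537 0.0924 0.036 ]
caseBL [-0.0533 -0.0542  0.036 ]
caseBR [ 0.054  -0.0545  0.036 ]
```

```bash
python3 -m handwheel '[[[-1,0,15],[0,0,0]],[[-1,0,35],[0,0,0]],[[-1,0,48],[0,0,0]],[[-1,0,55],[0,0,0]],[[-1,0,60],[0,0,0]],[[-1,0,64],[0,0,0]],[[-1,0,66],[0,0,0]],[[-1,0,66],[0,0,0]]]'
python3 d.py .4027 .2864 .0375 -8.4
```

```text
time: 39.78
eef_pos: [0.4023, 0.2875, 0.0455]
ee_rot: [-180.0, -0.0, -8.5]
ft_force: [-0.7, -0.3, -0.5]
width: 0.102
t 39.77 pos [0.4023 0.2875 0.0455] rot [-1.7999e+02 -1.0000e-02 -8.4800e+00] w 0.102 F [-0.7 -0.3 -0.5]
shift mm [0.6 1.  8. ] rotvec [-0.0002 -0.0002 -0.0014]
```

```bash
python3 -m handwheel '[[[0,0,2],[0,0,0]],[[0,0,4],[0,0,0]],[[0,0,6],[0,0,0]],[[0,0,7],[0,0,0]],[[0,0,7],[0,0,0]]]'
python3 d.py .4027 .2864 .0375 -8.4
```

```text
time: 40.4
eef_pos: [0.402, 0.2874, 0.0383]
ee_rot: [180.0, 0.0, -8.5]
ft_force: [0.4, 0.0, -0.1]
width: 0.1
t 40.4 pos [0.402  0.2874 0.0383] rot [ 1.7999e+02  1.0000e-02 -8.4800e+00] w 0.1 F [ 0.4  0.  -0.1]
shift mm [0.8 0.8 0.8] rotvec [ 0.0002  0.0002 -0.0014]
```

```bash
python3 -m handwheel '[[[0,0,1],[0,0,0]],[[0,0,2],[0,0,0]],[[0,0,2.5],[0,0,0]],[[0,0,2.5],[0,0,0]]]'
python3 d.py .4027 .2864 .0375 -8.4
```

```text
time: 40.9
eef_pos: [0.4024, 0.2875, 0.0374]
ee_rot: [180.0, -0.0, -8.5]
ft_force: [-3.1, -1.7, 11.3]
width: 0.099
t 40.9 pos [0.4024 0.2875 0.0374] rot [179.99  -0.    -8.48] w 0.099 F [-3.1 -1.7 11.3]
shift mm [ 0.5  1.1 -0.1] rotvec [ 0.0001 -0.     -0.0015]
```

```bash
python3 -m handwheel '[[[0,0,1],[0,0,0]],[[0,0,1.5],[0,0,0]],[[0,0,1.5],[0,0,0]]]'
python3 d.py .4027 .2864 .0375 -8.4
python3 -m handwheel '[[[0,0,-1],[0,0,0]],[[0,0,-1],[0,0,0]],[[0,0,-1],[0,0,0]],[[0,0,-1],[0,0,0]],[[0,0,-10],[0,0,0]],[[0,0,-40],[0,0,0]],[[0,0,-80],[0,0,0]],[[0,0,-120],[0,0,0]],[[0,0,-145],[0,0,0]],[[0,0,-150],[0,0,0]],[[0,0,-150],[0,0,0]],[[0,0,-150],[0,0,0]]]' 0.5 40
python3 - <<'E'
from h import *
f=grab("wrist"); np.savez("w14.npz",**f); cv2.imwrite("pics/w14.png",f["image"])
look(f,"plate top",.4024,.287,.045,.065,.04)
P=pts(f)
g=cv2.cvtColor(f["image"],cv2.COLOR_BGR2GRAY)
R=Ro.from_euler('z',8.45,degrees=True).as_matrix(); q=(P-np.array([.4024,.287,0]))@R.T
m=(abs(q[...,0])<.011)&(abs(q[...,1])<.027)&(abs(q[...,0])>.007)&(abs(P[...,2]-.034)<.01); print("alu z",np.median(P[m][:,2]),m.sum())
for s in((1,1),(1,-1),(-1,1),(-1,-1)):
    mm=m&(q[...,0]*s[0]>0)&(q[...,1]*s[1]>0); print(s,mm.sum(),np.median(P[mm][:,2]).round(4))
m=(abs(q[...,0])<.045)&(abs(q[...,0])>.025)&(abs(q[...,1])<.03); print("foam z",np.median(P[m][:,2]))
f=grab("scene"); np.savez("s14.npz",**f); cv2.imwrite("pics/s14.png",f["image"])
f=grab("top"); np.savez("t14.npz",**f); cv2.imwrite("pics/t14.png",f["image"])
E
```

```text
time: 41.28
eef_pos: [0.4025, 0.2875, 0.0374]
ee_rot: [180.0, 0.0, -8.5]
ft_force: [-7.0, -6.1, 23.2]
width: 0.099
t 41.27 pos [0.4025 0.2875 0.0374] rot [ 1.7998e+02  1.0000e-02 -8.4800e+00] w 0.099 F [-7.  -6.1 23.2]
shift mm [ 0.4  1.1 -0.1] rotvec [ 0.0004  0.0002 -0.0014]
time: 42.78
eef_pos: [0.4011, 0.2868, 0.1827]
ee_rot: [179.9, 0.1, -8.5]
ft_force: [0.4, 0.5, 0.2]
width: 0.498
plate top 393 rect [array([402.7, 287.3]), array([33.1,  9.6]), np.float64(81.7)] circ [403.2 287.1  17. ] zmed 0.0526 std [0.003 0.01 ]
alu z 0.0347309963177667 427
(1, 1) 117 0.0346
(1, -1) 103 0.0348
(-1, 1) 106 0.0346
(-1, -1) 101 0.0349
foam z 0.23629468427539263
```

View pics/w14.png

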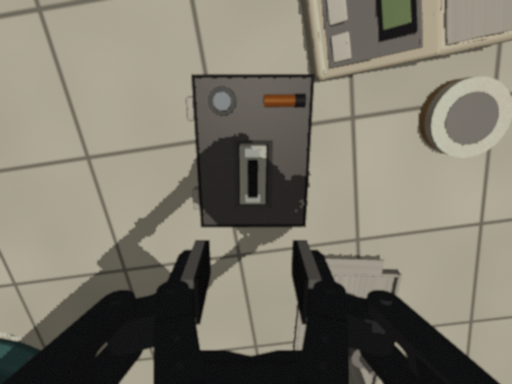

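View pics/s14.png

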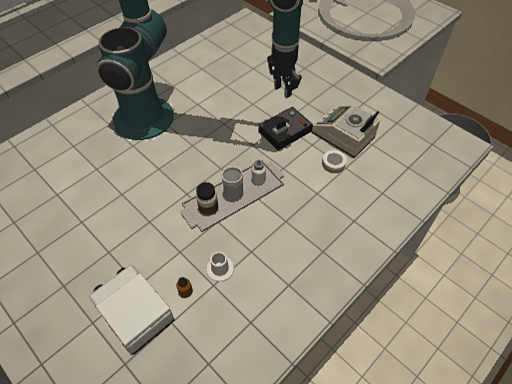

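The plate is in the cutout (252,178), level on all sides, with bar top at z 0.0526 (home = 0.052). One last check of everything in the tray frame.

```bash
python3 - <<'E'
from h import *
T=np.array([.475,-.0028]); R=Ro.from_euler('z',10,degrees=True).as_matrix()[:2,:2]
for n in("s14","t14"):
    f=dict(np.load(n+".npz")); P=pts(f)
    for nm,cx,cy,a,b,r in(("funnel",.474,-.003,.085,.115,.045),("sample",.458,-.093,.09,.115,.045),("rinse",.491,.091,.083,.115,.03),("amber",.613,-.311,.055,.08,.03),("papers",.613,.309,.018,.04,.05)):
        m=(np.hypot(P[...,0]-cx,P[...,1]-cy)<r)&(P[...,2]>a)&(P[...,2]<b)
        if m.sum()<4: print(n,nm,"few");continue
        c=(P[m].min(0)+P[m].max(0))/2; print(n,nm,m.sum(),c.round(3),"tray",(R@(c[:2]-T)).round(3),"zmax",P[m][:,2].max().round(3))
E
```

```text
s14 funnel 185 [ 0.473 -0.002  0.095] tray [-0.002  0.001] zmax 0.105
s14 sample 242 [ 0.458 -0.093  0.098] tray [-0.001 -0.092] zmax 0.106
s14 rinse 55 [0.492 0.091 0.092] tray [0.    0.095] zmax 0.102
s14 amber 73 [ 0.616 -0.311  0.063] tray [ 0.192 -0.28 ] zmax 0.071
s14 papers 376 [0.616 0.309 0.026] tray [0.085 0.332] zmax 0.034
t14 funnel 69 [ 0.47  -0.003  0.096] tray [-0.005 -0.001] zmax 0.107
t14 sample 187 [ 0.454 -0.093  0.098] tray [-0.005 -0.093] zmax 0.105
t14 rinse 37 [0.487 0.09  0.093] tray [-0.004  0.094] zmax 0.103
t14 amber 38 [ 0.611 -0.309  0.064] tray [ 0.187 -0.278] zmax 0.073
t14 papers 344 [0.613 0.309 0.026] tray [0.082 0.331] zmax 0.034
```

```bash
python3 -c "
from workcell import robot
print(robot.job_done()); print(robot.observe()['time'])"
```

```text
the job is handed in; nothing more can be done
None
the job is handed in; nothing more can be done
```

The job is handed in at about 43 s on the robot's clock, with everything in place by my last checks; handing in gives no verdict.

- **Tray:** the beaker is in the middle with the funnel seated stem down. By the cameras the funnel is within 5 mm of the tray's middle across it and 1 mm along it, and its rim height was as expected. The rinse bottle stands at about +95 mm along the tray (refractometer side) and the sample bottle at about -92 mm. All are upright and within about 5 mm of the centre line.
- **Plate:** it is pressed home in its cutout with about 23 N. The aluminium's top reads level at z = 0.0347 (foam top 0.034), and the lifting bar's top reads 0.0526 against 0.052 for fully home.
- **Left alone:** the amber bottle and the filter-paper box read within 2–3 mm of their starting places. The gripper is clear of everything.

Two checks were imperfect. My foam-height reading was spoiled because the gripper fingers fell inside the measured area, so I relied on the bar and aluminium heights instead. The top camera's x readings are 3–5 mm lower than the other cameras', which is small against the tolerances used.

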